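Free the cotton-pad bin's lever and work its lid softly

TASK

A wooden block has slid under the press lever of the small lidded bin on the changing shelf, so the lid cannot open fully. Without picking anything up, push the block sideways along the shelf, to the left or the right, until all of it is clear of the lever, then press the lever all the way down so that the lid opens fully and keep it open for two seconds. Then ease the lever up again so that the lid comes down slowly and closes without slamming; work the lid by its lever only, and leave the jar, bulb, comb and the other things where they are.

Things in the scene. Friction and masses are not known exactly. Their poses are not given: they have to be found in the camera images.
- bin: White plastic bin, 140 (x) x 160 (y) x 130 mm tall, fixed to the shelf. Origin: centre of its underside. Its -x side is the front, from which the lever sticks out; z is up.
- lid_front (a point): Middle of the upper front edge of the bin's white lid (148 x 166 x 10 mm). Shut, it is 141 mm over the shelf, at (-75, 0, 141) mm in the bin's frame. The lid is hinged along the top of the bin's back (+x) side and swings up and back; it is not to be touched.
- lid (a joint): Angle of the lid: 0 shut, grows as it opens, stop at about 1.26 rad (fully open). Linked to the lever: lid angle = 3 x lever angle. The lid (about 0.26 kg) falls shut by its own weight, and slams, if the lever is let go.
- lever (a joint): Angle of the lever: 0 at rest (level, lid shut), grows as its end is pressed down, stop at 0.42 rad (lid fully open). Its pivot lies in the bin's front wall, at (-65, 0, 66) mm in the bin's frame. Pressing at the paddle takes about 8 N at first, falling to 3 N towards the stop; the lid's weight pushes it back up when it is eased.
- pad (a point): Centre of the top face of the lever's flat steel paddle, 85 mm from the pivot. The paddle is 40 (bin x) x 44 (bin y) x 8 mm thick, on an arm 22 mm wide. At rest it is level and this point is at (-150, 0, 70) mm in the bin's frame, 70 mm over the shelf; fully pressed it is 35 mm over the shelf and the paddle slopes 24 degrees down away from the bin.
- block: Plain wooden block lying on the shelf, 100 (its x) x 50 (its y) x 45 mm tall, about 0.14 kg, loose. Origin: centre of its underside. One end lies under the paddle (17 mm below it), the other sticks out from under the lever away from the bin; its length lies roughly along the bin's x.
- jar: Closed white ceramic jar, 68 mm across, 75 mm tall, loose, standing to the +y side of the lever (bin frame). Origin: centre of its underside. Leave alone.
- bulb: Grey silicone nasal bulb, 58 mm across, 72 mm tall with a thin nozzle on top, loose, standing to the -y side of the lever (bin frame). Origin: centre of its underside. Leave alone.
- comb: Green plastic comb lying flat, 150 (its x) x 30 x 5 mm, loose, towards the robot from the bulb. Origin: its middle on the underside. Leave alone.
- tub: White cream tub, 60 mm across, 45 mm tall, loose, at the left of the shelf. Origin: centre of its underside. Leave alone.
- teether: Wooden teething ring lying flat, 80 mm across, 13 mm thick, loose, at the right of the shelf. Origin: its centre on the underside. Leave alone.
There are look-alikes about, which are no part of the job. What is shaped like the block but blue, green or orange is not meant.

How it is judged:
By the outcome, as a careful person would: the job done as asked, in the order asked, and still so for the second after the job is handed in, with the robot touching nothing.
It also fails if it takes over 58 s, if anything falls off the work surface, if the arm or the gripper's body presses on something with over 40 N, if the wrist force passes 120 N, or if a joint passes its speed limit or range.

ROBOT

A 7-joint arm with a two-finger parallel gripper is mounted at the origin on the work surface. World frame = base frame: x ahead of the robot, y to its left, z up, the work surface at z = 0. Lengths are in m, angles in rad, forces in N, time in s.
With the tool pointing down it reaches from about 0.425 to 1.025 m from the base axis. Payload 9.4 kg.
Tool frame: the origin (TCP) lies between the finger pads; the fingertips stand 22 mm ahead of it and the grasp point (between the pads) lies 3 mm ahead of it; z points along the fingers, y is the line along which they close (so a half turn about z gives the same grasp; the last joint's range is limited). The gripper opens to 93 mm and grips with 3 to 60 N. Pads are 15 mm wide; open, the fingers measure 128 mm over their backs; the gripper's body (75 mm by 188 mm) begins 65 mm behind the grasp point.
Start: joints at [1.088, 0.599, -0.003, 1.599, 0.002, 0.943, -0.08], TCP at [0.286, -0.666, 0.241] pointing down, gripper open.
Joint ranges: [-2.57, 2.57], [-0.35, 1.97], [-1.29, 1.29], [0.11, 2.56], [-1.05, 4.19], [0.11, 1.86], [-2.63, 2.63]. Speed limits (rad/s): [2.22, 2.22, 3.01, 3.01, 3.14, 3.14, 3.14].

INTERFACE

Orientations are given as a unit quaternion [x, y, z, w].
In Python, from workcell import manip, cams gives the robot as it stands.
- The arm moves only by the tool step_arm, never from a script. Its argument "plan" is a list of rows, each a list of 3 entries, a list of its own where there are three numbers: the shift along the tool's x, y, z as a fraction of full scale, then the turn, a rotation vector about the tool's x, y, z as a fraction of full scale, then the opening, from -1 (shut) to 1 (fully open). A call has 1 to 8 rows; each row is the pose to reach, as a shift and turn from the pose commanded when the call began, along the tool's axes at that moment; what a row does not reach only later rows make up. Full scale, the value 1, is 0.1 m for a shift and 0.5 rad for a turn. A row lasts 1/12 s, in which the tool goes at most 41.7 mm and 7.16 degrees, less where a joint would pass 70% of its speed; a pose out of reach is approached as far as the arm can. A call with a number of a shift or a turn outside -1 to 1 is refused whole. A call with a gripper value outside its range is refused whole. The fingers move at their own pace and stop on an object; "squeeze" is the grip in N (left out, the last holds). Time passes only in rows, so rows that repeat a pose let the fingers close. It gives the time, the measured TCP pose, the force, the opening and the grip force at its end, in the units of the state.
- manip.sense(): the state, without advancing time (a new reading comes with each control period).
- cams.grab_frame(name): name is "scene" or "top" or "wrist"; returns a dict with "frame" (420x560x3 uint8, red, green, blue), "vertical_fov" (degrees; the focal length in pixels is half the picture's height over the tangent of half this angle, whatever the lens; pixels are square), "cx", "cy" (the principal point, pixels), "R" (3x3) and "t" (3): a world point X has camera coordinates R X + t. Camera axes: x right, y down, z forward; pixel columns grow to the right and rows downward; lengths in m; the calibration is good to about 2 mm. A picture is of the moment at which its call begins. There is no depth.
- manip.hand_in(): hands the job in; it is judged then, once.
The state is a dict: "time": time; "joints": joint angles; "qvel": joint speeds; "tau": joint torques, N m; "eef_pos": TCP position; "eef_rot": TCP orientation; "ft_force": force on the tool from outside, world axes, zero at the start; "moment": the same for the moment, N m; "width": finger opening in m; "grip_force": force on a finger pad.
Only numpy, scipy, OpenCV 4.12 (cv2) and the standard library are available. Lean on these libraries where they do the work, as an engineer would, in place of code of your own. Each camera call takes 0.05 s, during which the arm holds its last target. There are 200 camera calls.

## Working session

There is one attempt and no reset: what is moved stays moved. The work goes in short steps, Python scripts to look and compute and a tool call to move; the robot and the scene stay as the last step left them, time stands still between calls to the robot, and variables do not carry over. Pictures are saved under pics/ and viewed, at most 10 in all, crops included, and the job is handed in when it is done.

Besides the shell and the picture viewer there is one more tool, called after ">>>" as name(argument=value, ...), one argument or row to a line, values as JSON. step_arm: Moves the arm, as the interface text tells. Shift numbers are shares of 0.1 m and turn numbers shares of 0.5 rad, none past 1 either way. Its arguments: {"type":"object","properties":{"plan":{"type":"array"},"squeeze":{"type":"number"}},"required":["plan"]}

```bash
mkdir -p pics; ls; cat > h.py <<'E'
import numpy as np, cv2
from workcell import manip, cams
def K(c):
    f=c["frame"].shape[0]/2/np.tan(np.radians(c["vertical_fov"])/2)
    return np.array([[f,0,c["cx"]],[0,f,c["cy"]],[0,0,1]])
def grab(n,fn=None):
    c=cams.grab_frame(n); c={k:(np.array(v) if k in("frame","R","t") else v) for k,v in c.items()}
    if fn: cv2.imwrite("pics/"+fn,c["frame"][:,:,::-1])
    return c
def ray(c,u,v,z):
    d=c["R"].T@np.linalg.inv(K(c))@[u,v,1]; o=-c["R"].T@c["t"]
    return o+d*(z-o[2])/d[2]
def proj(c,X):
    p=K(c)@(c["R"]@np.asarray(X)+c["t"]); return p[:2]/p[2]
E
python3 - <<'E'
from h import *
import pickle
s=manip.sense(); print(s)
cs={n:grab(n) for n in("scene","top")}
pickle.dump(cs,open("c0.pkl","wb"))
for n in cs:
    c=cs[n]; print(n,c["vertical_fov"],-c["R"].T@c["t"],c["R"].round(2).tolist())
    cv2.imwrite(f"pics/{n}0.png",cv2.resize(c["frame"][:,:,::-1],(784,588),interpolation=cv2.INTER_CUBIC))
E
```

```text
pics
{'time': 0.0, 'joints': array([ 1.08826996,  0.60012833, -0.00249177,  1.60017877,  0.00182694,
        0.94293062, -0.07979287]), 'qvel': array([ 0.00113738,  0.00072484, -0.0013722 ,  0.00037598, -0.00172051,
        0.00071817,  0.00068115]), 'tau': array([ 8.04165411e-04, -7.65065861e+01,  1.49612233e+00, -2.52355546e+01,
       -5.26827236e-02,  1.68013590e-02,  1.86437878e-04]), 'eef_pos': array([ 0.2859667 , -0.66568196,  0.23974095]), 'eef_rot': array([ 9.79479394e-01,  2.01542651e-01, -2.62546677e-04, -7.79138823e-04]), 'ft_force': array([-0.06380861,  0.35513021,  0.86035238]), 'moment': array([ 0.06170539,  0.04608345, -0.00745052]), 'grip_force': 0.0, 'width': 0.09331310413557191}
scene 45.734952277318385 [ 1.41759045 -0.7566461   0.97308035] [[0.67, 0.75, 0.01], [0.45, -0.39, -0.8], [-0.59, 0.54, -0.6]]
top 46.02502724050063 [0.42399609 0.01608018 1.53533235] [[-0.0, -1.0, -0.01], [-1.0, 0.0, -0.09], [0.09, 0.01, -1.0]]
```

View pics/top0.png

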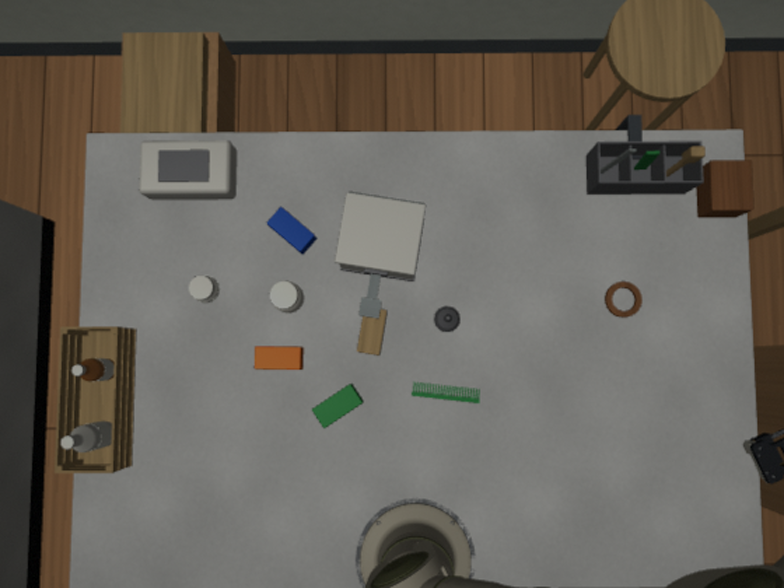

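View pics/scene0.png

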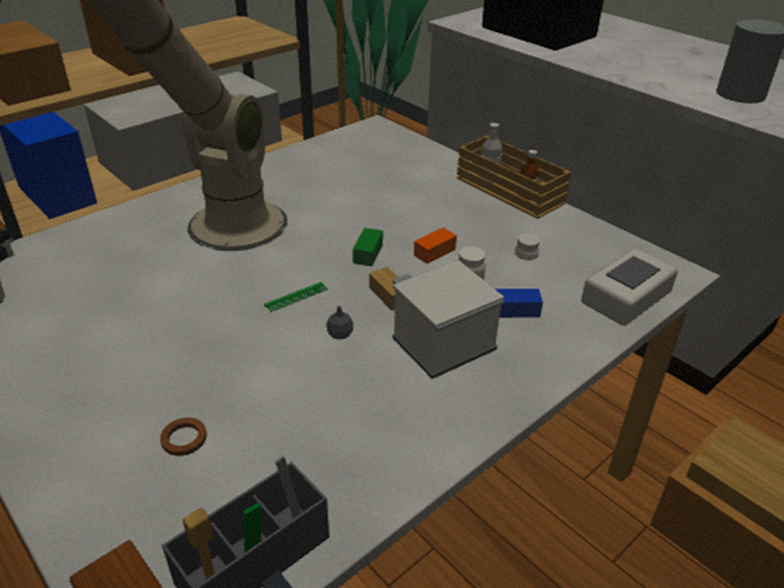

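Top view (784-scale): lid corners about (347,193), (425,205), (415,278), (337,263), the paddle at (371,307), the block reaching from under it down to (358,351)/(380,355). Jar is at (285,296), bulb (447,318), comb (446,392), and the orange and green look-alikes are at (278,358) and (338,405).

```bash
python3 - <<'E'
from h import *
import pickle
c=pickle.load(open("c0.pkl","rb"))["top"]
s=1.4
def r(n,u,v,z): print(n,ray(c,u/s,v/s,z).round(4))
for p in[(347,193),(425,205),(415,276),(337,263)]: r("lid",*p,.141)
r("jar",285,294,.075); r("bulb",447,318,.05); r("nozzle",448,318,.072)
for p in[(412,388),(480,397)]: r("comb",*p,.005)
for p in[(387,310),(381,352),(359,348)]: r("block",*p,.045)
r("paddle",371,307,.07)
for p in[(254,347),(302,347),(302,366)]: r("orange",*p,.045)
for p in[(313,405),(350,385),(363,401)]: r("green",*p,.045)
f=c["frame"][180:300,190:350,::-1]
cv2.imwrite("pics/crop0.png",cv2.resize(f,None,fx=5,fy=5,interpolation=cv2.INTER_CUBIC))
E
```

```text
lid [0.7692 0.1371 0.141 ]
lid [ 0.7435 -0.0228  0.141 ]
lid [ 0.5973 -0.0017  0.141 ]
lid [0.6244 0.1568 0.141 ]
jar [0.5679 0.2735 0.075 ]
bulb [ 0.5175 -0.0712  0.05  ]
nozzle [ 0.5161 -0.0721  0.072 ]
comb [0.3666 0.0042 0.005 ]
comb [ 0.3468 -0.1447  0.005 ]
block [0.5355 0.0578 0.045 ]
block [0.445  0.0708 0.045 ]
block [0.4537 0.1181 0.045 ]
paddle [0.5401 0.0911 0.07  ]
orange [0.4565 0.3442 0.045 ]
orange [0.4562 0.2408 0.045 ]
orange [0.4155 0.2403 0.045 ]
green [0.3325 0.216  0.045 ]
green [0.3748 0.1371 0.045 ]
green [0.3408 0.1092 0.045 ]
```

View pics/crop0.png

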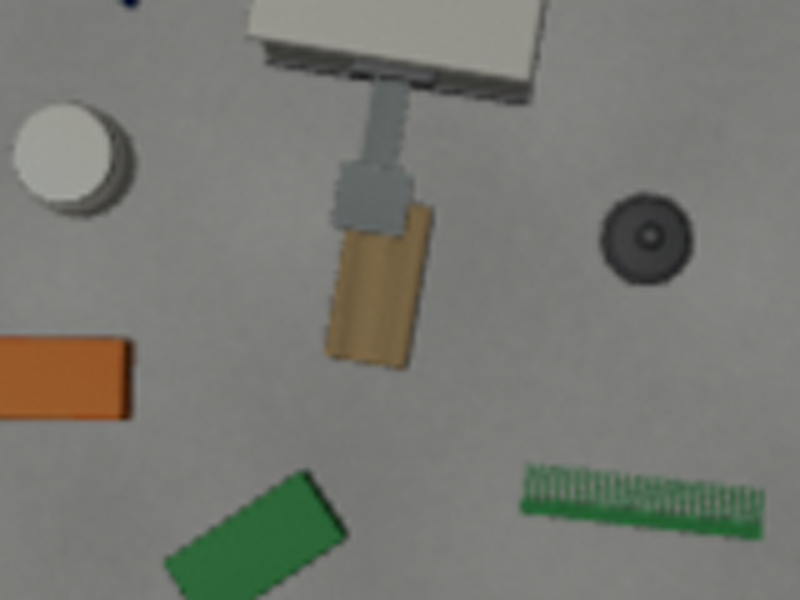

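The crop shows the block's top corners at (432,207), (406,368), (326,353), and the paddle at (332–414, 160–237). The bulb is centred at (647,239), the jar top at (62,157), and there is free shelf on both sides. I'll refine these numbers in the bin frame.

```bash
cat >> h.py <<'E'
YAW=np.arctan2(-.169,.986)
B=np.array([.6836,.0674])
def tobin(p,):
    c,s=np.cos(YAW),np.sin(YAW); return np.array([[c,s],[-s,c]])@(np.asarray(p)[:2]-B)
def frombin(x,y):
    c,s=np.cos(YAW),np.sin(YAW); return B+np.array([[c,-s],[s,c]])@[x,y]
def totool(dw,s=None):
    from scipy.spatial.transform import Rotation as R
    return R.from_quat((s or manip.sense())["eef_rot"]).inv().apply(dw)
E
python3 - <<'E'
from h import *
import pickle
c=pickle.load(open("c0.pkl","rb"))["top"]
def r(n,u,v,z):
    p=ray(c,190+u/5,180+v/5,z); print(n,p.round(4)[:2],(1e3*tobin(p)).round(0)); return p
for p in[(432,207),(406,368),(326,353)]: r("block",*p,.045)
for p in[(340,160),(414,167),(404,237),(332,228)]: r("paddle",*p,.070)
r("jar",62,157,.075);r("bulb",647,239,.03);r("orange",131,338,.045);r("green",308,470,.045);r("green",347,535,.045);r("comb",527,465,.005)
r("lidfront",248,38,.141);r("lidfront",530,80,.141)
# check with scene: project model bin corners
c2=pickle.load(open("c0.pkl","rb"))["scene"]
for x,y,z in[(-.075,-.083,.141),(.073,-.083,.141),(.073,.083,.141),(-.075,.083,.141)]:
    P=[*frombin(x,y),z]; print((proj(c2,P)*1.4).round(0),(proj(c,P)*1.4).round(0))
E
```

```text
block [0.5356 0.0579] [-144.  -34.]
block [0.4385 0.0736] [-243.  -35.]
block [0.4477 0.1217] [-242.   14.]
paddle [0.5619 0.112 ] [-127.   23.]
paddle [0.5576 0.0679] [-124.  -21.]
paddle [0.5159 0.0738] [-166.  -22.]
paddle [0.5213 0.1166] [-168.   21.]
jar [0.5638 0.2769] [-154.  186.]
bulb [ 0.5167 -0.0728] [-141. -166.]
orange [0.457  0.2393] [-252.  131.]
green [0.3778 0.1323] [-312.   12.]
green [0.3391 0.1088] [-347.  -17.]
comb [0.3793 0.0007] [-289. -117.]
lidfront [0.6252 0.1599] [-73.  81.]
lidfront [ 6.005e-01 -5.000e-04] [-70. -81.]
[390. 282.] [415. 277.]
[432. 323.] [427. 206.]
[502. 295.] [347. 193.]
[457. 258.] [334. 263.]
```

>>> step_arm(
  plan=[
    [[0.2, -0.2, 0], [0, 0, -0.2], -0.57],
    [[0.4, -0.4, 0], [0, 0, -0.4], -0.57],
    [[0.6, -0.6, 0], [0, 0, -0.6], -0.57],
    [[0.8, -0.8, 0], [0, 0, -0.8], -0.57],
    [[1, -1, 0], [0, 0, -0.99], -0.57],
  ],
)

```text
time: 0.52
eef_pos: [0.3388, -0.5333, 0.2403]
eef_rot: [0.899, 0.438, -0.0, -0.0]
ft_force: [-0.1, -0.1, -0.4]
width: 0.0641
grip_force: 0.0
```

>>> step_arm(
  plan=[
    [[0.2, -0.2, 0], [0, 0, -0.2], -0.57],
    [[0.4, -0.4, 0], [0, 0, -0.4], -0.57],
    [[0.6, -0.6, 0], [0, 0, -0.6], -0.57],
    [[0.8, -0.8, 0], [0, 0, -0.8], -0.57],
    [[1, -1, 0], [0, 0, -0.99], -0.57],
  ],
)

```text
time: 0.93
eef_pos: [0.3218, -0.3928, 0.2404]
eef_rot: [0.765, 0.645, -0.0, -0.0]
ft_force: [0.9, -0.4, 0.9]
width: 0.0309
grip_force: 0.0
```

>>> step_arm(
  plan=[
    [[0.3, 0.15, 0], [0, 0, 0], -0.57],
    [[0.65, 0.3, 0], [0, 0, 0], -0.57],
    [[1, 0.5, 0], [0, 0, 0], -0.57],
  ],
)

```text
time: 1.18
eef_pos: [0.3881, -0.3036, 0.2406]
eef_rot: [0.767, 0.642, -0.0, -0.0]
ft_force: [0.0, 0.4, -0.3]
width: 0.0201
grip_force: 0.0
```

>>> step_arm(
  plan=[
    [[0.35, 0.15, 0], [0, 0, 0], -0.57],
    [[0.7, 0.3, 0], [0, 0, 0], -0.57],
    [[1, 0.5, 0], [0, 0, 0], -0.57],
  ],
)

```text
time: 1.43
eef_pos: [0.4555, -0.2124, 0.2406]
eef_rot: [0.766, 0.643, -0.0, -0.0]
ft_force: [-0.5, -0.1, -0.7]
width: 0.0197
grip_force: 0.0
```

>>> step_arm(
  plan=[
    [[0.35, 0.15, 0], [0, 0, 0], -0.57],
    [[0.7, 0.3, 0], [0, 0, 0], -0.57],
    [[1, 0.5, 0], [0, 0, 0], -0.57],
  ],
)

```text
time: 1.68
eef_pos: [0.5223, -0.1225, 0.2405]
eef_rot: [0.766, 0.643, -0.0, -0.0]
ft_force: [1.1, -0.9, -0.2]
width: 0.0198
grip_force: 0.0
```

>>> step_arm(
  plan=[
    [[0.3, -0.15, 0], [0, 0, 0], -0.57],
    [[0.6, -0.3, 0], [0, 0, 0], -0.57],
    [[0.9, -0.4, 0], [0, 0, 0], -0.57],
  ],
)

```text
time: 1.93
eef_pos: [0.4973, -0.0278, 0.2401]
eef_rot: [0.766, 0.643, -0.001, -0.001]
ft_force: [-0.1, 0.5, -0.0]
width: 0.0197
grip_force: 0.0
```

>>> step_arm(
  plan=[
    [[0.3, -0.1, 0], [0, 0, 0], -0.57],
    [[0.6, -0.3, 0], [0, 0, 0], -0.57],
    [[0.75, -0.37, 0], [0, 0, 0], -0.57],
    [[0.75, -0.37, 0], [0, 0, 0], -0.57],
  ],
)

```text
time: 2.27
eef_pos: [0.4739, 0.0548, 0.2407]
eef_rot: [0.764, 0.645, 0.0, -0.001]
ft_force: [-0.1, -0.2, -0.9]
width: 0.02
grip_force: 0.0
```

```bash
sed -i 's/^B=.*/B=np.array([.687,.0668])/' h.py; python3 - <<'E'
from h import *
from scipy.spatial.transform import Rotation as R
s=manip.sense(); p=s["eef_pos"]; print(s["time"],p,tobin(p),R.from_quat(s["eef_rot"]).as_matrix().round(3).tolist(), s["joints"].round(2), s["width"])
T=np.array([*frombin(-.206,.050),.04]); print(T, (totool(T-p,s)/.1).round(3))
c=grab("wrist"); cv2.imwrite("pics/w1.png",c["frame"][:,:,::-1])
E
```

```text
2.2667 [0.47390876 0.05480186 0.24074915] [-0.20800156 -0.04782449] [[0.168, 0.986, -0.0], [0.986, -0.168, 0.001], [0.001, -0.0, -1.0]] [ 0.08  0.33 -0.41  2.13  0.19  0.71 -0.62] 0.020041748156261703
[0.49240764 0.15088218 0.04      ] [0.976 0.021 2.009]
```

View pics/w1.png

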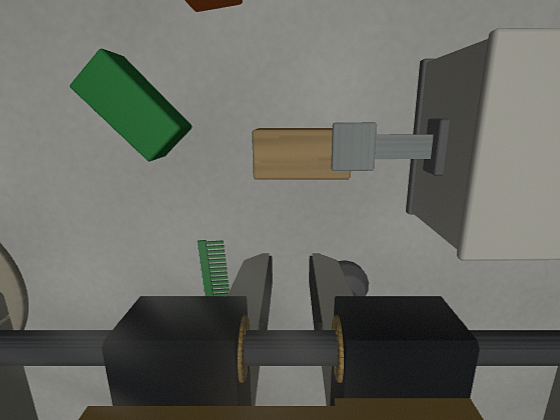

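The wrist view shows the block's top at (253–350, 129–180), the paddle at (332–376, 122–171), the bin on the right and the green look-alike on the left. I'll cross-check positions against this view.

```bash
python3 - <<'E'
from h import *
c=grab("wrist")
for n,u,v,z in[("blk",253,129,.045),("blk",253,179,.045),("blk",350,180,.045),("pad",332,123,.07),("pad",376,123,.07),("pad",376,171,.07),("pad",333,170,.07),("lidf",494,30,.141),("lidf",459,258,.141),("green",191,126,.045)]:
    p=ray(c,u,v,z); print(n,p.round(4),(tobin(p)*1e3).round(0))
E
```

```text
blk [0.4496 0.1229 0.045 ] [-243.   15.]
blk [0.4395 0.0742 0.045 ] [-245.  -35.]
blk [0.5375 0.0561 0.045 ] [-146.  -36.]
pad [0.5241 0.1165 0.07  ] [-169.   21.]
pad [0.5634 0.1096 0.07  ] [-129.   21.]
pad [0.5591 0.066  0.07  ] [-126.  -22.]
pad [0.5192 0.0739 0.07  ] [-167.  -21.]
lidf [0.6281 0.1598 0.141 ] [-74.  82.]
lidf [6.01e-01 4.00e-04 1.41e-01] [-74. -80.]
green [0.3903 0.1361 0.045 ] [-304.   18.]
```

>>> step_arm(
  plan=[
    [[0.3, 0, 0], [0, 0, 0], -0.57],
    [[0.65, 0, 0], [0, 0, 0], -0.57],
    [[0.98, 0.02, 0], [0, 0, 0], -0.57],
    [[0.98, 0.02, 0.3], [0, 0, 0], -0.57],
    [[0.98, 0.02, 0.65], [0, 0, 0], -0.57],
    [[0.98, 0.02, 1], [0, 0, 0], -0.57],
  ],
)

```text
time: 2.87
eef_pos: [0.4955, 0.1459, 0.1398]
eef_rot: [0.767, 0.642, 0.001, 0.001]
ft_force: [-0.2, -0.5, -0.2]
width: 0.0204
grip_force: 0.0
```

>>> step_arm(
  plan=[
    [[0, 0, 0.3], [0, 0, 0], -0.57],
    [[0, 0, 0.6], [0, 0, 0], -0.57],
    [[0, 0, 0.85], [0, 0, 0], -0.57],
    [[0, 0, 1], [0, 0, 0], -0.57],
    [[0, 0, 1], [0, 0, 0], -0.57],
  ],
)

```text
time: 3.28
eef_pos: [0.4935, 0.145, 0.0375]
eef_rot: [0.767, 0.642, -0.002, -0.0]
ft_force: [-0.8, -1.0, 0.2]
width: 0.0201
grip_force: 0.0
```

>>> step_arm(
  plan=[
    [[-0.08, 0, 0], [0, 0, 0], -0.57],
    [[-0.15, 0, 0], [0, 0, 0], -0.57],
    [[-0.2, 0, 0], [0, 0, 0], -0.57],
    [[-0.24, 0, 0], [0, 0, 0], -0.57],
    [[-0.28, 0, 0], [0, 0, 0], -0.57],
    [[-0.32, 0, 0], [0, 0, 0], -0.57],
    [[-0.36, 0, 0], [0, 0, 0], -0.57],
    [[-0.4, 0, 0], [0, 0, 0], -0.57],
  ],
)

```text
time: 3.95
eef_pos: [0.4875, 0.1077, 0.041]
eef_rot: [0.766, 0.643, 0.001, 0.0]
ft_force: [0.1, 1.8, 1.3]
width: 0.0198
grip_force: 1.0
```

```bash
python3 - <<'E'
from h import *
s=manip.sense(); print(s["eef_pos"],tobin(s["eef_pos"]),s["ft_force"])
c=grab("wrist"); cv2.imwrite("pics/w2.png",c["frame"][:,:,::-1])
E
```

```text
[0.48753554 0.10769916 0.04098276] [-0.2035069   0.00661457] [0.1491534  1.81008449 1.32543578]
```

View pics/w2.png

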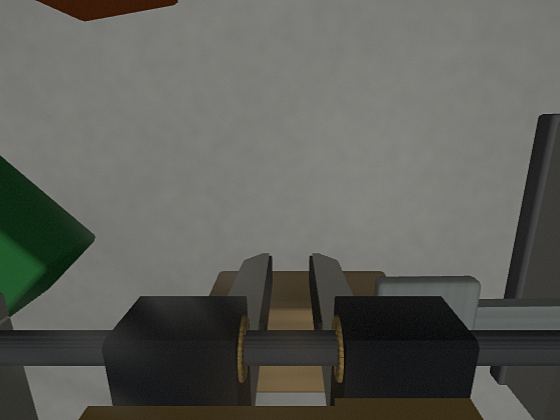

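The fingers are against the block's left face (around (290,272)) and clear of the paddle, whose left edge is at column 377. I'll keep pushing.

>>> step_arm(
  plan=[
    [[-0.04, 0, 0], [0, 0, 0], -0.57],
    [[-0.09, 0, 0], [0, 0, 0], -0.57],
    [[-0.14, 0, 0], [0, 0, 0], -0.57],
    [[-0.19, 0, 0], [0, 0, 0], -0.57],
    [[-0.24, 0, 0], [0, 0, 0], -0.57],
    [[-0.29, 0, 0], [0, 0, 0], -0.57],
    [[-0.34, 0, 0], [0, 0, 0], -0.57],
    [[-0.38, 0, 0], [0, 0, 0], -0.57],
  ],
)

```text
time: 4.67
eef_pos: [0.4803, 0.0694, 0.0405]
eef_rot: [0.766, 0.642, -0.0, -0.0]
ft_force: [-0.5, 0.6, 2.0]
width: 0.0201
grip_force: 0.8
```

>>> step_arm(
  plan=[
    [[-0.03, 0, 0], [0, 0, 0], -0.57],
    [[-0.05, 0, 0], [0, 0, 0], -0.57],
    [[-0.06, 0, 0], [0, 0, 0], -0.57],
    [[-0.06, 0, 0], [0, 0, 0], -0.57],
  ],
)

```text
time: 5.0
eef_pos: [0.4793, 0.0639, 0.0405]
eef_rot: [0.766, 0.642, -0.0, 0.0]
ft_force: [0.6, 0.2, -0.2]
width: 0.0199
grip_force: 0.0
```

```bash
python3 - <<'E'
from h import *
s=manip.sense(); print(s["eef_pos"],tobin(s["eef_pos"]),s["ft_force"])
c=grab("top"); f=c["frame"][180:300,190:350,::-1]
cv2.imwrite("pics/crop2.png",cv2.resize(f,None,fx=5,fy=5,interpolation=cv2.INTER_CUBIC))
E
```

```text
[0.47933344 0.06387231 0.04053412] [-0.20418718 -0.03796799] [ 0.63776441  0.23662704 -0.228197  ]
```

View pics/crop2.png

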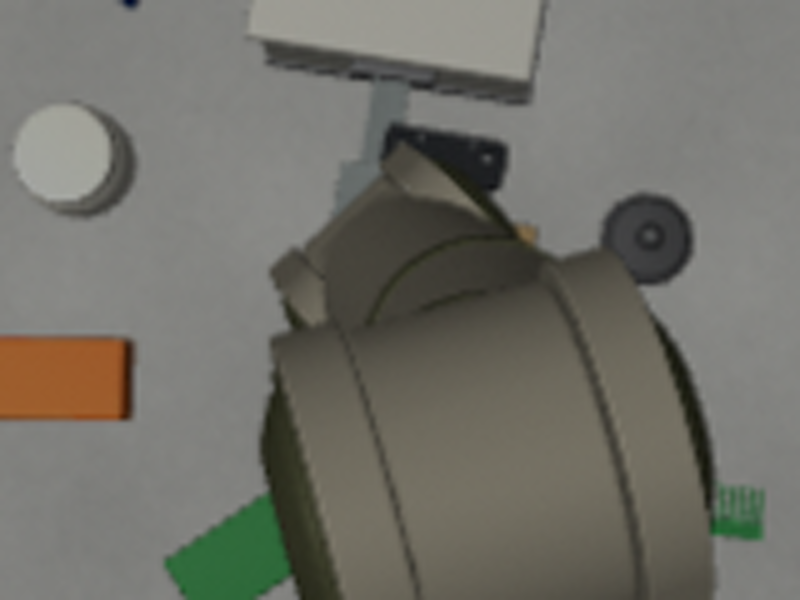

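The block's far corner now shows at (536,232), to the right of the paddle and short of the bulb at 603. The block's left face is at bin y ≈ -45 mm and the paddle edge is at -22 mm, so the block is clear. Next I back off, lift, shift over the pad and turn.

>>> step_arm(
  plan=[
    [[0.05, 0, 0], [0, 0, 0], -0.57],
    [[0.1, -0.02, 0], [0, 0, 0], -0.57],
    [[0.1, -0.02, -0.2], [0, 0, 0], -0.57],
    [[0.1, -0.02, -0.5], [0, 0, 0], -0.57],
    [[0.1, -0.02, -0.8], [0, 0, 0], -0.57],
    [[0.1, -0.02, -1], [0, 0, 0], -0.57],
  ],
)

```text
time: 5.55
eef_pos: [0.4793, 0.0755, 0.1427]
eef_rot: [0.766, 0.643, 0.0, 0.0]
ft_force: [0.4, 0.6, -0.2]
width: 0.0198
grip_force: 0.0
```

>>> step_arm(
  plan=[
    [[0, 0, -0.25], [0, 0, 0], -1],
    [[0, 0, -0.5], [0, 0, 0], -1],
    [[0.1, 0.2, -0.5], [0, 0, 0], -1],
    [[0.2, 0.4, -0.5], [0, 0, 0], -1],
    [[0.28, 0.54, -0.5], [0, 0, 0], -1],
    [[0.28, 0.54, -0.5], [0, 0, 0], -1],
  ],
  squeeze=5,
)

```text
time: 6.05
eef_pos: [0.5401, 0.0947, 0.1909]
eef_rot: [0.766, 0.643, 0.002, 0.0]
ft_force: [-0.0, 1.2, 0.0]
width: -0.0001
grip_force: 0.0
```

>>> step_arm(
  plan=[
    [[0, 0, 0], [0, 0, 0.2], -1],
    [[0, 0, 0], [0, 0, 0.4], -1],
    [[0, 0, 0], [0, 0, 0.6], -1],
    [[0, 0, 0], [0, 0, 0.785], -1],
    [[0, 0, 0], [0, 0, 0.785], -1],
  ],
)

```text
time: 6.47
eef_pos: [0.5362, 0.0931, 0.1904]
eef_rot: [0.878, 0.479, -0.001, -0.0]
ft_force: [0.2, -0.9, -0.4]
width: 0.0003
grip_force: 0.0
```

```bash
python3 - <<'E'
from h import *
s=manip.sense(); print(s["eef_pos"],tobin(s["eef_pos"]),s["joints"].round(2))
E
```

```text
[0.53618573 0.09309988 0.19040152] [-0.15308962  0.0004439 ] [-0.06  0.47 -0.31  2.05  0.22  0.66 -1.08]
```

>>> step_arm(
  plan=[
    [[0, 0, 0], [0, 0, 0.2], -1],
    [[0, 0, 0], [0, 0, 0.4], -1],
    [[0, 0, 0], [0, 0, 0.6], -1],
    [[0, 0, 0], [0, 0, 0.785], -1],
    [[0, 0, 0], [0, 0, 0.785], -1],
  ],
)

```text
time: 6.88
eef_pos: [0.5366, 0.093, 0.1905]
eef_rot: [0.954, 0.3, -0.0, 0.0]
ft_force: [0.5, -0.0, 0.2]
width: 0.0006
grip_force: 0.0
```

>>> step_arm(
  plan=[
    [[0, 0, 0], [0, 0, 0.2], -1],
    [[0, 0, 0], [0, 0, 0.4], -1],
    [[0, 0, 0], [0, 0, 0.6], -1],
    [[0, 0, 0], [0, 0, 0.785], -1],
    [[0, 0, 0], [0, 0, 0.785], -1],
  ],
)

```text
time: 7.3
eef_pos: [0.5368, 0.0929, 0.1905]
eef_rot: [0.994, 0.11, -0.0, 0.0]
ft_force: [-0.4, 0.0, 0.7]
width: 0.0005
grip_force: 0.0
```

>>> step_arm(
  plan=[
    [[0, 0, 0], [0, 0, 0.2], -1],
    [[0, 0, 0], [0, 0, 0.4], -1],
    [[0, 0, 0], [0, 0, 0.6], -1],
    [[0, 0, 0], [0, 0, 0.785], -1],
    [[0, 0, 0], [0, 0, 0.785], -1],
    [[0, 0, 0], [0, 0, 0.785], -1],
  ],
)

```text
time: 7.8
eef_pos: [0.537, 0.0929, 0.1905]
eef_rot: [0.997, -0.083, -0.0, 0.0]
ft_force: [-0.2, 0.2, -0.5]
width: 0.0003
grip_force: 0.0
```

```bash
python3 - <<'E'
from h import *
from scipy.spatial.transform import Rotation as R
s=manip.sense(); p=s["eef_pos"]; print(p,tobin(p),s["joints"].round(2),R.from_quat(s["eef_rot"]).as_matrix().round(3).tolist(),s["ft_force"])
print(totool(np.array([*frombin(-.15,0),.102])-p,s)/.1)
c=grab("wrist"); cv2.imwrite("pics/w3.png",c["frame"][:,:,::-1])
E
```

```text
[0.53699531 0.09290108 0.19045934] [-0.15225809  0.00038473] [-0.3   0.45  0.03  2.06 -0.02  0.63 -1.99] [[0.986, -0.166, -0.001], [-0.166, -0.986, -0.0], [-0.001, 0.0, -1.0]] [-0.16514012  0.20155107 -0.48976387]
[0.02301346 0.0035673  0.88458347]
```

View pics/w3.png

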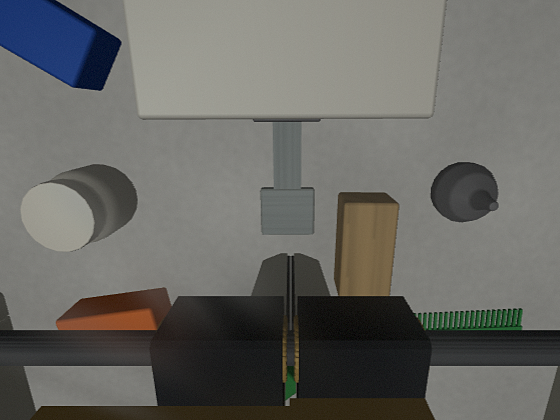

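The block (337–398, 193–296) is wholly to the right of the paddle (261–314, 187–235), and the fingers are lined up with the paddle. I'll check the wrist camera's clearance to the lid while descending.

```bash
python3 - <<'E'
from h import *
c=grab("wrist"); o=-c["R"].T@c["t"]; print(o, tobin(o))
for n,u,v,z in[("blk",337,193,.045),("blk",337,296,.045),("blk",398,204,.045),("padL",261,235,.07),("padR",314,235,.07),("bulb",465,192,.03)]:
    p=ray(c,u,v,z); print(n,(tobin(p)*1e3).round(0))
E
```

```text
[0.61656887 0.07884113 0.33563709] [-7.14530043e-02 -3.02953903e-05]
blk [-139.  -42.]
blk [-242.  -46.]
blk [-149.  -97.]
padL [-170.   24.]
padR [-170.  -20.]
bulb [-142. -163.]
```

>>> step_arm(
  plan=[
    [[0, 0, 0.2], [0, 0, 0], -1],
    [[0, 0, 0.45], [0, 0, 0], -1],
    [[0, 0, 0.7], [0, 0, 0], -1],
    [[0, 0, 0.88], [0, 0, 0], -1],
    [[0, 0, 0.88], [0, 0, 0], -1],
  ],
)

```text
time: 8.32
eef_pos: [0.5357, 0.0924, 0.0996]
eef_rot: [0.996, -0.085, -0.002, 0.001]
ft_force: [-0.4, 0.1, 0.9]
width: 0.0006
grip_force: 0.0
```

The wrist camera sits about 80 mm ahead of the TCP, near the arc the lid will sweep. I'll lean the tool back 14°, which also suits the paddle's slope when pressed, and then press.

>>> step_arm(
  plan=[
    [[-0.01, 0, 0], [0, 0.12, 0], -1],
    [[-0.02, 0, 0], [0, 0.25, 0], -1],
    [[-0.03, 0, 0], [0, 0.38, 0], -1],
    [[-0.03, 0, 0], [0, 0.5, 0], -1],
    [[-0.03, 0, 0], [0, 0.5, 0], -1],
    [[-0.03, 0, 0], [0, 0.5, 0], -1],
  ],
)

```text
time: 8.82
eef_pos: [0.5373, 0.0943, 0.108]
eef_rot: [0.989, -0.082, 0.121, 0.012]
ft_force: [-1.1, -2.1, -0.5]
width: 0.0008
grip_force: 0.0
```

```bash
python3 - <<'E'
from h import *
from scipy.spatial.transform import Rotation as R
s=manip.sense(); p=s["eef_pos"]; M=R.from_quat(s["eef_rot"]).as_matrix(); tip=p+.022*M[:,2]
print(p,tip,tobin(tip),s["ft_force"],totool([0,0,-1],s),s["joints"].round(2))
c=grab("scene"); c=grab("wrist"); o=-c["R"].T@c["t"]; print(o, tobin(o))
E
```

```text
[0.53727314 0.09431496 0.10797411] [0.54251503 0.09334239 0.08662986] [-0.14689226  0.00175218] [-1.06640229 -2.0543946  -0.53596035] [-0.24229578 -0.00430695  0.97019287] [-0.44  0.55  0.12  2.29  0.56  0.11 -2.63]
[0.58014113 0.08962859 0.26861758] [-0.10917956  0.00444816]
```

The tilt runs joints 6 and 7 to their limits, so I'll undo it. I'll rise a little and turn the hand half round instead, which puts the camera side away from the bin.

>>> step_arm(
  plan=[
    [[0.03, 0, 0], [0, -0.12, 0], -1],
    [[0.03, 0, 0], [0, -0.25, 0], -1],
    [[0.06, 0, -0.12], [0, -0.38, 0], -1],
    [[0.1, 0, -0.3], [0, -0.5, 0], -1],
    [[0.15, 0, -0.48], [0, -0.5, 0], -1],
    [[0.15, 0, -0.48], [0, -0.5, 0], -1],
  ],
)

```text
time: 9.42
eef_pos: [0.5419, 0.0938, 0.1604]
eef_rot: [0.996, -0.092, -0.003, -0.001]
ft_force: [0.1, -0.2, 0.1]
width: 0.0003
grip_force: 0.0
```

```bash
python3 - <<'E'
from h import *
s=manip.sense(); p=s["eef_pos"]; print(p,s["eef_rot"],tobin(p),s["joints"].round(2),s["ft_force"])
E
```

```text
[0.54193751 0.09378343 0.1604187 ] [ 0.99577894 -0.09173068 -0.00281976 -0.00135339] [-0.14753598  0.00208931] [-0.01  0.52 -0.37  2.06  0.31  0.62 -2.34] [ 0.08600964 -0.18437924  0.05039847]
```

>>> step_arm(
  plan=[
    [[0, 0, 0], [0, 0, -0.22], -1],
    [[0, 0, 0], [0, 0, -0.45], -1],
    [[0, 0, 0], [0, 0, -0.68], -1],
    [[0, 0, 0], [0, 0, -0.9], -1],
  ],
)

```text
time: 9.75
eef_pos: [0.5392, 0.094, 0.1572]
eef_rot: [0.991, 0.137, -0.005, -0.001]
ft_force: [0.3, -0.6, -0.2]
width: 0.0004
grip_force: 0.0
```

>>> step_arm(
  plan=[
    [[0, 0, 0], [0, 0, -0.22], -1],
    [[0, 0, 0], [0, 0, -0.45], -1],
    [[0, 0, 0], [0, 0, -0.68], -1],
    [[0, 0, 0], [0, 0, -0.9], -1],
  ],
)

```text
time: 10.08
eef_pos: [0.539, 0.0939, 0.1571]
eef_rot: [0.935, 0.355, -0.005, -0.002]
ft_force: [-0.3, 0.3, -1.4]
width: 0.0006
grip_force: 0.0
```

>>> step_arm(
  plan=[
    [[0, 0, 0], [0, 0, -0.22], -1],
    [[0, 0, 0], [0, 0, -0.45], -1],
    [[0, 0, 0], [0, 0, -0.68], -1],
    [[0, 0, 0], [0, 0, -0.9], -1],
  ],
)

```text
time: 10.42
eef_pos: [0.5389, 0.0939, 0.157]
eef_rot: [0.832, 0.555, -0.004, -0.003]
ft_force: [-0.2, 0.5, 0.2]
width: 0.0006
grip_force: 0.0
```

>>> step_arm(
  plan=[
    [[0, 0, 0], [0, 0, -0.22], -1],
    [[0, 0, 0], [0, 0, -0.45], -1],
    [[0, 0, 0], [0, 0, -0.68], -1],
    [[0, 0, 0], [0, 0, -0.9], -1],
  ],
)

```text
time: 10.75
eef_pos: [0.5388, 0.0938, 0.157]
eef_rot: [0.687, 0.726, -0.004, -0.004]
ft_force: [-0.1, -0.6, -0.7]
width: 0.0008
grip_force: 0.0
```

>>> step_arm(
  plan=[
    [[0, 0, 0], [0, 0, -0.22], -1],
    [[0, 0, 0], [0, 0, -0.45], -1],
    [[0, 0, 0], [0, 0, -0.68], -1],
    [[0, 0, 0], [0, 0, -0.9], -1],
  ],
)

```text
time: 11.08
eef_pos: [0.5387, 0.0937, 0.1569]
eef_rot: [0.508, 0.862, -0.003, -0.005]
ft_force: [-0.0, -0.5, -0.2]
width: 0.0005
grip_force: 0.0
```

>>> step_arm(
  plan=[
    [[0, 0, 0], [0, 0, -0.22], -1],
    [[0, 0, 0], [0, 0, -0.45], -1],
    [[0, 0, 0], [0, 0, -0.68], -1],
    [[0, 0, 0], [0, 0, -0.9], -1],
  ],
)

```text
time: 11.42
eef_pos: [0.5386, 0.0936, 0.1569]
eef_rot: [0.303, 0.953, -0.002, -0.006]
ft_force: [0.6, -0.3, 0.2]
width: 0.0006
grip_force: 0.0
```

>>> step_arm(
  plan=[
    [[0, 0, 0], [0, 0, -0.22], -1],
    [[0, 0, 0], [0, 0, -0.45], -1],
    [[0, 0, 0], [0, 0, -0.68], -1],
    [[0, 0, 0], [0, 0, -0.9], -1],
    [[0, 0, 0], [0, 0, -0.9], -1],
    [[0, 0, 0], [0, 0, -0.9], -1],
  ],
)

```text
time: 11.92
eef_pos: [0.539, 0.0936, 0.1567]
eef_rot: [0.086, 0.996, -0.001, -0.005]
ft_force: [-0.4, 0.6, 0.3]
width: 0.0003
grip_force: 0.0
```

```bash
python3 - <<'E'
from h import *
from scipy.spatial.transform import Rotation as R
s=manip.sense(); p=s["eef_pos"]; print(s["time"],p,tobin(p),R.from_quat(s["eef_rot"]).as_matrix().round(3).tolist(),s["joints"].round(2),s["ft_force"])
print(totool(np.array([*frombin(-.15,0),.102])-p,s)/.1)
E
```

```text
11.9167 [0.53897006 0.09358198 0.15671018] [-0.15042675  0.00138945] [[-0.985, 0.171, -0.011], [0.171, 0.985, -0.001], [0.011, -0.003, -1.0]] [ 0.47  0.8  -1.19  2.03  0.91  0.99  0.2 ] [-0.41819363  0.62782768  0.25810784]
[-0.01009734 -0.01245218  0.54705998]
```

>>> step_arm(
  plan=[
    [[0, 0, 0.2], [0, 0, 0], -1],
    [[0, -0.01, 0.4], [0, 0, 0], -1],
    [[-0.01, -0.01, 0.55], [0, 0, 0], -1],
    [[-0.01, -0.01, 0.55], [0, 0, 0], -1],
  ],
)

```text
time: 12.25
eef_pos: [0.5389, 0.0916, 0.0997]
eef_rot: [0.085, 0.996, -0.002, -0.006]
ft_force: [0.1, -0.3, -0.4]
width: 0.0001
grip_force: 0.0
```

```bash
python3 - <<'E'
from h import *
s=manip.sense(); p=s["eef_pos"]; print(p,tobin(p),s["joints"].round(3),s["ft_force"])
E
```

```text
[0.5388618  0.09157789 0.09974142] [-0.15019489 -0.00060412] [ 0.421  0.864 -1.112  2.072  1.018  0.924  0.115] [ 0.08981799 -0.34435997 -0.42043661]
```

>>> step_arm(
  plan=[
    [[0, 0, 0.04], [0, 0, 0], -1],
    [[0, 0, 0.07], [0, 0, 0], -1],
    [[0, 0, 0.1], [0, 0, 0], -1],
    [[0, 0, 0.13], [0, 0, 0], -1],
    [[0, 0, 0.16], [0, 0, 0], -1],
    [[0, 0, 0.19], [0, 0, 0], -1],
    [[0, 0, 0.22], [0, 0, 0], -1],
    [[0, 0, 0.25], [0, 0, 0], -1],
  ],
)

```text
time: 12.92
eef_pos: [0.541, 0.0926, 0.0781]
eef_rot: [0.083, 0.997, -0.001, -0.003]
ft_force: [1.2, -1.8, 6.4]
width: 0.0006
grip_force: 3.1
```

>>> step_arm(
  plan=[
    [[0, 0, 0.03], [0, 0, 0], -1],
    [[0, 0, 0.06], [0, 0, 0], -1],
    [[0, 0, 0.08], [0, 0, 0], -1],
    [[0, 0, 0.1], [0, 0, 0], -1],
    [[0, 0, 0.12], [0, 0, 0], -1],
    [[0, 0, 0.14], [0, 0, 0], -1],
  ],
)

```text
time: 13.42
eef_pos: [0.5403, 0.0925, 0.0633]
eef_rot: [0.083, 0.997, -0.001, -0.003]
ft_force: [1.2, -0.1, 3.5]
width: 0.0005
grip_force: 1.3
```

```bash
python3 - <<'E'
from h import *
s=manip.sense(); p=s["eef_pos"]; print(s["time"],p,tobin(p),s["joints"].round(3),s["ft_force"])
c=grab("scene"); f=c["frame"][100:280,160:400,::-1]
cv2.imwrite("pics/s3.png",cv2.resize(f,None,fx=3.3,fy=3.3,interpolation=cv2.INTER_CUBIC))
E
```

```text
13.4167 [0.54031089 0.09247721 0.06328145] [-0.14891856  0.00052707] [ 0.392  0.91  -1.064  2.091  1.102  0.882  0.056] [ 1.21316851 -0.08881103  3.54661867]
```

View pics/s3.png

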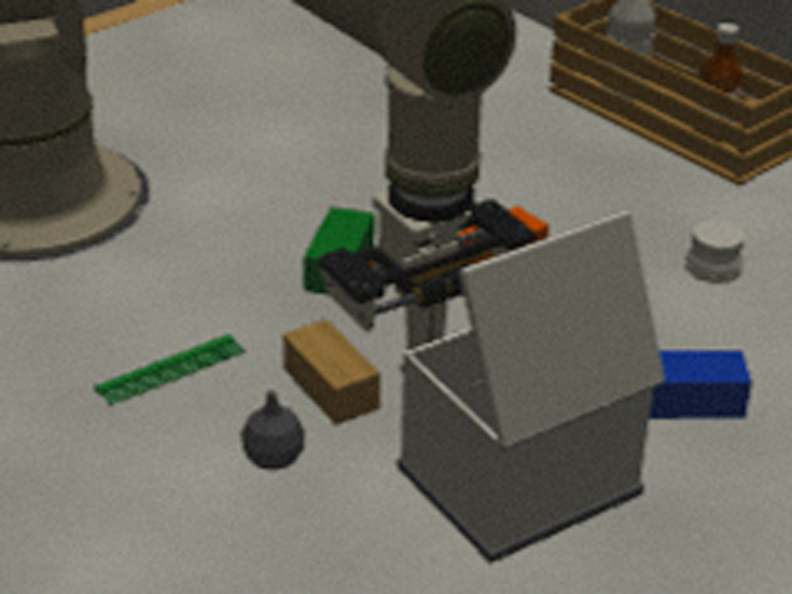

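The lid is nearly fully open, its free edge running from (465,270) to (630,213). The block lies clear at (330,370) and the bulb and comb are untouched. Now I'll press to the stop.

>>> step_arm(
  plan=[
    [[0, 0, 0.02], [0, 0, 0], -1],
    [[0, 0, 0.03], [0, 0, 0], -1],
    [[0, 0, 0.04], [0, 0, 0], -1],
    [[0, 0, 0.05], [0, 0, 0], -1],
    [[0, 0, 0.06], [0, 0, 0], -1],
    [[0, 0, 0.06], [0, 0, 0], -1],
  ],
)

```text
time: 13.97
eef_pos: [0.54, 0.0923, 0.0577]
eef_rot: [0.083, 0.997, -0.001, -0.003]
ft_force: [-2.3, -3.0, 14.5]
width: 0.0006
grip_force: 6.6
```

>>> step_arm(
  plan=[
    [[0, 0, 0.01], [0, 0, 0], -1],
    [[0, 0, 0.02], [0, 0, 0], -1],
    [[0, 0, 0.03], [0, 0, 0], -1],
    [[0, 0, 0.03], [0, 0, 0], -1],
  ],
)

```text
time: 14.3
eef_pos: [0.5402, 0.0924, 0.0568]
eef_rot: [0.083, 0.997, -0.002, -0.002]
ft_force: [-6.1, -6.4, 38.2]
width: 0.0008
grip_force: 18.6
```

The force rose to 38 N, so the lever is at its stop. I'll ease to a moderate force and hold.

>>> step_arm(
  plan=[
    [[0, 0, -0.01], [0, 0, 0], -1],
    [[0, 0, -0.02], [0, 0, 0], -1],
    [[0, 0, -0.02], [0, 0, 0], -1],
    [[0, 0, -0.02], [0, 0, 0], -1],
    [[0, 0, -0.02], [0, 0, 0], -1],
    [[0, 0, -0.02], [0, 0, 0], -1],
    [[0, 0, -0.02], [0, 0, 0], -1],
    [[0, 0, -0.02], [0, 0, 0], -1],
  ],
)

```text
time: 14.97
eef_pos: [0.54, 0.0923, 0.0575]
eef_rot: [0.083, 0.997, -0.002, -0.003]
ft_force: [-1.7, -3.2, 20.3]
width: 0.0005
grip_force: 10.1
```

```bash
python3 - <<'E'
from h import *
c=grab("scene"); f=c["frame"][100:280,160:400,::-1]
cv2.imwrite("pics/s4.png",cv2.resize(f,None,fx=3.3,fy=3.3,interpolation=cv2.INTER_CUBIC))
# expected fully-open lid front edge
a=1.26
for y in(-.083,.083):
    x=.07+(-.145*np.cos(a)+.006*np.sin(a)); z=.135+(.145*np.sin(a)+.006*np.cos(a))
    print(((proj(c,[*frombin(x,y),z])-[160,100])*3.3).round(0))
E
```

```text
[471. 268.]
[643. 207.]
```

View pics/s4.png

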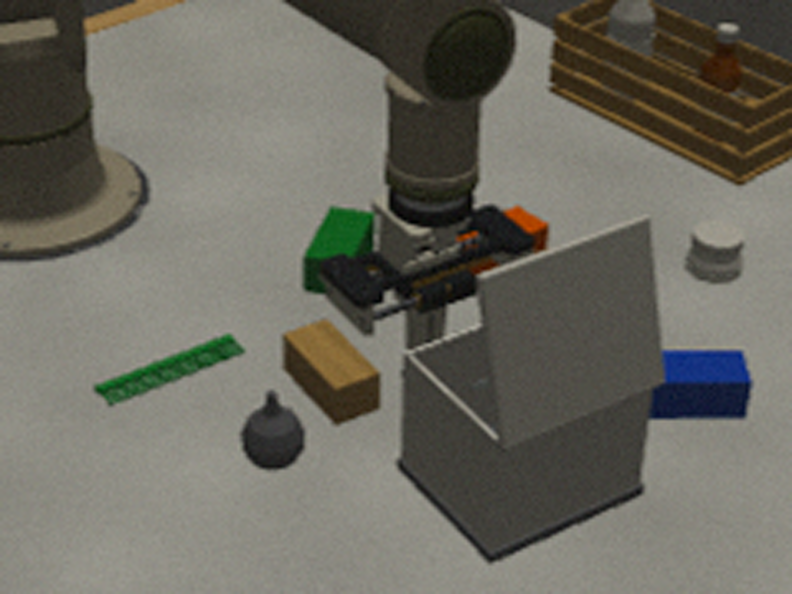

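>>> step_arm(
  plan=[
    [[0, 0, 0], [0, 0, 0], -1],
    [[0, 0, 0], [0, 0, 0], -1],
    [[0, 0, 0], [0, 0, 0], -1],
    [[0, 0, 0], [0, 0, 0], -1],
    [[0, 0, 0], [0, 0, 0], -1],
    [[0, 0, 0], [0, 0, 0], -1],
    [[0, 0, 0], [0, 0, 0], -1],
    [[0, 0, 0], [0, 0, 0], -1],
  ],
)

```text
time: 15.68
eef_pos: [0.54, 0.0923, 0.0575]
eef_rot: [0.083, 0.997, -0.002, -0.003]
ft_force: [-4.4, -3.4, 22.7]
width: 0.0007
grip_force: 10.1
```

>>> step_arm(
  plan=[
    [[0, 0, 0], [0, 0, 0], -1],
    [[0, 0, 0], [0, 0, 0], -1],
    [[0, 0, 0], [0, 0, 0], -1],
    [[0, 0, 0], [0, 0, 0], -1],
    [[0, 0, 0], [0, 0, 0], -1],
    [[0, 0, 0], [0, 0, 0], -1],
    [[0, 0, 0], [0, 0, 0], -1],
    [[0, 0, 0], [0, 0, 0], -1],
  ],
)

```text
time: 16.35
eef_pos: [0.54, 0.0923, 0.0574]
eef_rot: [0.083, 0.997, -0.002, -0.003]
ft_force: [-3.1, -3.4, 20.1]
width: 0.0005
grip_force: 10.1
```

>>> step_arm(
  plan=[
    [[0, 0, 0], [0, 0, 0], -1],
    [[0, 0, 0], [0, 0, 0], -1],
    [[0, 0, 0], [0, 0, 0], -1],
    [[0, 0, 0], [0, 0, 0], -1],
    [[0, 0, 0], [0, 0, 0], -1],
    [[0, 0, 0], [0, 0, 0], -1],
    [[0, 0, 0], [0, 0, 0], -1],
    [[0, 0, 0], [0, 0, 0], -1],
  ],
)

```text
time: 17.02
eef_pos: [0.54, 0.0923, 0.0575]
eef_rot: [0.083, 0.997, -0.002, -0.003]
ft_force: [-3.9, -3.7, 20.6]
width: 0.0003
grip_force: 10.1
```

>>> step_arm(
  plan=[
    [[0, 0, 0], [0, 0, 0], -1],
    [[0, 0, 0], [0, 0, 0], -1],
    [[0, 0, 0], [0, 0, 0], -1],
    [[0, 0, 0], [0, 0, 0], -1],
    [[0, 0, 0], [0, 0, 0], -1],
    [[0, 0, 0], [0, 0, 0], -1],
    [[0, 0, 0], [0, 0, 0], -1],
    [[0, 0, 0], [0, 0, 0], -1],
  ],
)

```text
time: 17.68
eef_pos: [0.54, 0.0923, 0.0575]
eef_rot: [0.083, 0.997, -0.002, -0.003]
ft_force: [-3.0, -3.1, 20.8]
width: 0.0006
grip_force: 10.1
```

The picture shows the lid fully open, its free edge from (484,275) to (650,217), at the expected stop angle. It has been held open for more than 3 s. Now I'll ease the lever up slowly.

>>> step_arm(
  plan=[
    [[0, 0, -0.006], [0, 0, 0], -1],
    [[0, 0, -0.012], [0, 0, 0], -1],
    [[0, 0, -0.018], [0, 0, 0], -1],
    [[0, 0, -0.025], [0, 0, 0], -1],
    [[0, 0, -0.031], [0, 0, 0], -1],
    [[0, 0, -0.037], [0, 0, 0], -1],
    [[0, 0, -0.043], [0, 0, 0], -1],
    [[0, 0, -0.05], [0, 0, 0], -1],
  ],
)

```text
time: 18.35
eef_pos: [0.5396, 0.0922, 0.0608]
eef_rot: [0.083, 0.997, -0.001, -0.004]
ft_force: [-1.1, 0.2, 1.0]
width: 0.0005
grip_force: 0.5
```

>>> step_arm(
  plan=[
    [[0, 0, -0.006], [0, 0, 0], -1],
    [[0, 0, -0.012], [0, 0, 0], -1],
    [[0, 0, -0.018], [0, 0, 0], -1],
    [[0, 0, -0.025], [0, 0, 0], -1],
    [[0, 0, -0.031], [0, 0, 0], -1],
    [[0, 0, -0.037], [0, 0, 0], -1],
    [[0, 0, -0.043], [0, 0, 0], -1],
    [[0, 0, -0.05], [0, 0, 0], -1],
  ],
)

```text
time: 19.02
eef_pos: [0.5399, 0.0923, 0.0661]
eef_rot: [0.083, 0.997, -0.001, -0.004]
ft_force: [-3.3, 0.7, 2.3]
width: 0.0004
grip_force: 1.2
```

>>> step_arm(
  plan=[
    [[0, 0, -0.006], [0, 0, 0], -1],
    [[0, 0, -0.012], [0, 0, 0], -1],
    [[0, 0, -0.018], [0, 0, 0], -1],
    [[0, 0, -0.025], [0, 0, 0], -1],
    [[0, 0, -0.031], [0, 0, 0], -1],
    [[0, 0, -0.037], [0, 0, 0], -1],
    [[0, 0, -0.043], [0, 0, 0], -1],
    [[0, 0, -0.05], [0, 0, 0], -1],
  ],
)

```text
time: 19.68
eef_pos: [0.54, 0.0923, 0.0711]
eef_rot: [0.083, 0.997, -0.001, -0.004]
ft_force: [-4.8, 0.3, 1.9]
width: 0.0005
grip_force: 1.8
```

>>> step_arm(
  plan=[
    [[0, 0, -0.006], [0, 0, 0], -1],
    [[0, 0, -0.012], [0, 0, 0], -1],
    [[0, 0, -0.018], [0, 0, 0], -1],
    [[0, 0, -0.025], [0, 0, 0], -1],
    [[0, 0, -0.031], [0, 0, 0], -1],
    [[0, 0, -0.037], [0, 0, 0], -1],
    [[0, 0, -0.043], [0, 0, 0], -1],
    [[0, 0, -0.05], [0, 0, 0], -1],
  ],
)

```text
time: 20.35
eef_pos: [0.5401, 0.0923, 0.0761]
eef_rot: [0.083, 0.997, -0.001, -0.004]
ft_force: [-4.5, 0.0, 3.1]
width: 0.0007
grip_force: 2.3
```

>>> step_arm(
  plan=[
    [[0, 0, -0.006], [0, 0, 0], -1],
    [[0, 0, -0.012], [0, 0, 0], -1],
    [[0, 0, -0.018], [0, 0, 0], -1],
    [[0, 0, -0.025], [0, 0, 0], -1],
    [[0, 0, -0.031], [0, 0, 0], -1],
    [[0, 0, -0.037], [0, 0, 0], -1],
    [[0, 0, -0.043], [0, 0, 0], -1],
    [[0, 0, -0.05], [0, 0, 0], -1],
  ],
)

```text
time: 21.02
eef_pos: [0.5401, 0.0923, 0.0811]
eef_rot: [0.083, 0.997, -0.001, -0.004]
ft_force: [-6.2, 0.9, 4.3]
width: 0.0007
grip_force: 2.7
```

>>> step_arm(
  plan=[
    [[0, 0, -0.004], [0, 0, 0], -1],
    [[0, 0, -0.008], [0, 0, 0], -1],
    [[0, 0, -0.012], [0, 0, 0], -1],
    [[0, 0, -0.016], [0, 0, 0], -1],
    [[0, 0, -0.02], [0, 0, 0], -1],
    [[0, 0, -0.024], [0, 0, 0], -1],
    [[0, 0, -0.027], [0, 0, 0], -1],
    [[0, 0, -0.03], [0, 0, 0], -1],
  ],
)

```text
time: 21.68
eef_pos: [0.54, 0.0923, 0.0842]
eef_rot: [0.083, 0.997, -0.001, -0.004]
ft_force: [-5.5, 0.2, 5.9]
width: 0.0008
grip_force: 3.0
```

>>> step_arm(
  plan=[
    [[0, 0, -0.004], [0, 0, 0], -1],
    [[0, 0, -0.008], [0, 0, 0], -1],
    [[0, 0, -0.012], [0, 0, 0], -1],
    [[0, 0, -0.016], [0, 0, 0], -1],
    [[0, 0, -0.02], [0, 0, 0], -1],
    [[0, 0, -0.024], [0, 0, 0], -1],
    [[0, 0, -0.027], [0, 0, 0], -1],
    [[0, 0, -0.03], [0, 0, 0], -1],
  ],
)

```text
time: 22.35
eef_pos: [0.5401, 0.0923, 0.0872]
eef_rot: [0.083, 0.997, -0.001, -0.004]
ft_force: [-4.8, 0.3, 5.7]
width: 0.0004
grip_force: 3.1
```

>>> step_arm(
  plan=[
    [[0, 0, -0.003], [0, 0, 0], -1],
    [[0, 0, -0.006], [0, 0, 0], -1],
    [[0, 0, -0.009], [0, 0, 0], -1],
    [[0, 0, -0.012], [0, 0, 0], -1],
    [[0, 0, -0.015], [0, 0, 0], -1],
    [[0, 0, -0.018], [0, 0, 0], -1],
    [[0, 0, -0.021], [0, 0, 0], -1],
    [[0, 0, -0.024], [0, 0, 0], -1],
  ],
)

```text
time: 23.02
eef_pos: [0.5402, 0.0923, 0.0897]
eef_rot: [0.083, 0.997, -0.001, -0.004]
ft_force: [-6.2, 0.2, 5.7]
width: 0.0008
grip_force: 3.2
```

>>> step_arm(
  plan=[
    [[0, 0, -0.002], [0, 0, 0], -1],
    [[0, 0, -0.004], [0, 0, 0], -1],
    [[0, 0, -0.006], [0, 0, 0], -1],
    [[0, 0, -0.008], [0, 0, 0], -1],
    [[0, 0, -0.01], [0, 0, 0], -1],
    [[0, 0, -0.012], [0, 0, 0], -1],
    [[0, 0, -0.014], [0, 0, 0], -1],
    [[0, 0, -0.016], [0, 0, 0], -1],
  ],
)

```text
time: 23.68
eef_pos: [0.5403, 0.0923, 0.0913]
eef_rot: [0.083, 0.997, -0.001, -0.004]
ft_force: [-5.5, 0.2, 6.4]
width: 0.0006
grip_force: 3.1
```

>>> step_arm(
  plan=[
    [[0, 0, -0.002], [0, 0, 0], -1],
    [[0, 0, -0.004], [0, 0, 0], -1],
    [[0, 0, -0.006], [0, 0, 0], -1],
    [[0, 0, -0.008], [0, 0, 0], -1],
    [[0, 0, -0.01], [0, 0, 0], -1],
    [[0, 0, -0.012], [0, 0, 0], -1],
    [[0, 0, -0.014], [0, 0, 0], -1],
    [[0, 0, -0.016], [0, 0, 0], -1],
  ],
)

```text
time: 24.35
eef_pos: [0.5412, 0.092, 0.0926]
eef_rot: [0.083, 0.997, -0.001, -0.003]
ft_force: [0.4, -0.5, 0.1]
width: 0.0007
grip_force: 0.0
```

>>> step_arm(
  plan=[
    [[0, 0, -0.002], [0, 0, 0], -1],
    [[0, 0, -0.004], [0, 0, 0], -1],
    [[0, 0, -0.006], [0, 0, 0], -1],
    [[0, 0, -0.008], [0, 0, 0], -1],
    [[0, 0, -0.01], [0, 0, 0], -1],
    [[0, 0, -0.012], [0, 0, 0], -1],
    [[0, 0, -0.014], [0, 0, 0], -1],
    [[0, 0, -0.016], [0, 0, 0], -1],
  ],
)

```text
time: 25.02
eef_pos: [0.5403, 0.0923, 0.0943]
eef_rot: [0.083, 0.997, -0.001, -0.004]
ft_force: [-0.6, -0.3, 0.6]
width: 0.0003
grip_force: 0.0
```

Contact ended gently with the lever at rest height. I'll retreat upward and check.

>>> step_arm(
  plan=[
    [[0, 0, -0.1], [0, 0, 0], -1],
    [[0, 0, -0.3], [0, 0, 0], -1],
    [[0, 0, -0.6], [0, 0, 0], -1],
    [[0, 0, -0.9], [0, 0, 0], -1],
    [[0, 0, -1], [0, 0, 0], -1],
    [[0, 0, -1], [0, 0, 0], -1],
    [[0, 0, -1], [0, 0, 0], -1],
    [[0, 0, -1], [0, 0, 0], -1],
  ],
)

```text
time: 25.68
eef_pos: [0.5406, 0.0918, 0.1932]
eef_rot: [0.083, 0.997, -0.002, -0.004]
ft_force: [0.9, -0.4, 0.2]
width: 0.0005
grip_force: 0.0
```

```bash
python3 - <<'E'
from h import *
s=manip.sense(); print(s["eef_pos"],s["joints"].round(2),s["ft_force"],abs(s["qvel"]).max())
c=grab("scene"); f=c["frame"][100:280,160:400,::-1]
cv2.imwrite("pics/s5.png",cv2.resize(f,None,fx=3.3,fy=3.3,interpolation=cv2.INTER_CUBIC))
E
```

```text
[0.54059416 0.09179504 0.193192  ] [ 0.49  0.75 -1.22  2.    0.84  1.03  0.27] [ 0.91161726 -0.38221331  0.19778243] 0.014900165877201188
```

View pics/s5.png

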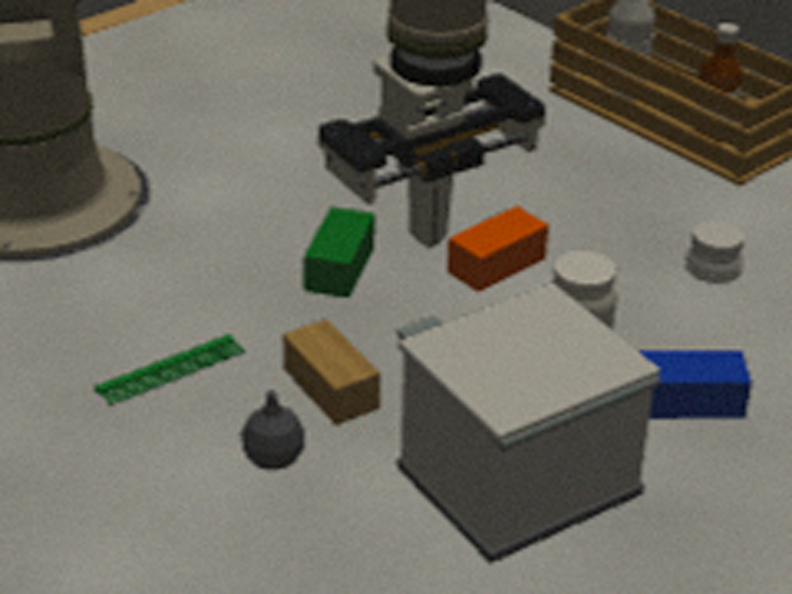

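The lid is shut (front corner at (503,437)), the block is clear at (330,370), the other things stand where they were, and the gripper is free in the air.

```bash
python3 -c "
from workcell import manip
print(manip.hand_in())"
```

```text
the job is handed in; nothing more can be done
None
```

I pushed the block clear to the right of the lever, held the lid fully open for about 3 s, eased it shut without slamming, and handed the job in at about 26 s with nothing else disturbed.

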